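# Push a top-heavy parts crate home in its bay and bar it in

### The job

Stow the tall parts crate: using the fingertips, push it low down, on the toe board at its foot and not on the tall box, so that it slides without tipping into its bay until it is fully home and square against the back stop. Then push the retaining bar by its peg all the way across in front of the toe board, to shut the crate in. Lift nothing, and leave the other things on the bench where they are.

Things in the scene. Friction and masses are not known exactly. Their poses are not given: they have to be found in the camera images.
- crate: heavy loose crate (1.2 to 1.9 kg): a wooden skid with a tall plywood box on its far part. Origin: centre of the skid's underside; skid 140 mm deep (x -70 to +70), 150 mm wide (y), 12 mm thick. +x points roughly into the bay. Starts upright before the bay, 70 to 110 mm short of home, up to 12 mm aside, turned up to 0.12 rad. Sliding it takes about 5 to 14 N; pushed high, it tips.
- crate_box: the tall open-topped plywood box, fixed on the skid, 90 (x) x 150 (y) x 155 mm tall, its top 167 mm above the bench; do not push here. Origin: centre of its underside, 25 mm towards +x of the crate's origin and 12 mm up, so it spans crate x -20 to +70 mm.
- crate_toe (a point): the place to push: middle of the upright front face (crate x = -70 mm) of the toe board, 16 mm above the bench. The toe board runs across the skid's near end, 150 mm wide, 22 mm thick, its top 32 mm above the bench; behind its front face there is 50 mm of free room before the tall box.
- bay: blue steel bay fixed to the bench, open towards the robot. Origin: on the bench, where the crate's origin lies when fully home and square; +x points into the bay, +y to the left seen from the robot; turned up to 0.2 rad. Back stop 45 mm high, face at x = +70 mm. Side rails 30 mm high, 170 mm apart, from x = -30 to +82 mm.
- bay_mouth (a point): middle of the bay's mouth on the bench, at bay x = -70 mm. From x = -30 to -70 mm flared pieces 30 mm high widen the gap from 170 to about 190 mm. When the crate is home, its toe board's front face is level with this point, so a pusher stays in front of the mouth.
- bar (a joint): slide of the retaining bar, m: 0 = fully open, 0.070 = fully across (end stop); grows towards the bay's -y (right). Starts at 0 to 0.012, stays where left, needs about 3 N. Flat steel bar 20 mm wide (bay x -98 to -78 mm), top 24 mm above the bench; its leading end is 80 mm ahead of the peg; across, it covers about the left quarter of the toe board with 8 mm play, so it goes across only if the crate is home and square.
- bar_peg (a point): centre of the upright steel peg on the bar, 49 mm above the bench; the peg is 14 mm thick, from 24 to 74 mm above the bench. Push its outer (bay +y) side towards bay -y. In the bay frame it lies at x = -88.5 mm, y = 185 mm minus the joint value. It runs between two channel walls 16 mm high.
- oil_bottle: grey plastic oil bottle, 60 mm across, 170 mm tall, standing right of the bay; origin at the centre of its underside
- piston: bare aluminium engine piston, 80 mm across, 62 mm tall, standing right of the crate's path; origin at the centre of its underside
- wrench: steel open-ended wrench, 170 mm long, lying flat on the left, nearer the robot than the bar; origin at its middle, underside; its handle points along its own -x
- mug: white mug, 80 mm across, 90 mm tall, standing well to the right; origin at the centre of its underside
- spray_can: white spray can, 54 mm across, 130 mm tall, standing behind and left of the bay; origin at the centre of its underside
- carton: small closed cardboard box, 70 x 110 x 50 mm tall, behind the back stop; origin at the centre of its underside
- bearing: steel bearing ring, 72 mm across, 20 mm tall, lying flat left of the bay, beyond the bar; origin at the centre of its underside
There are look-alikes about, which are no part of the job. What is meant by the crate is not red, and is the smaller of those in its own colour.

How it is judged:
By the outcome, as a careful person would: the job done as asked, in the order asked, and still so for the second after the job is handed in, with the robot touching nothing.
It also fails if it takes over 61 s, if anything falls off the work surface, if the arm or the gripper's body presses on something with over 40 N, if the wrist force passes 120 N, or if a joint passes its speed limit or range.

### The arm

A 6-joint arm with a two-finger parallel gripper is mounted at the origin on the work surface. World frame = base frame: x ahead of the robot, y to its left, z up, the work surface at z = 0. Lengths are in mm, angles in rad, forces in N, time in s.
With the tool pointing down it reaches from about 300 to 775 mm from the base axis. Payload 14.6 kg.
Tool frame: the origin (TCP) lies midway between the tips of the shut fingers; the grasp point (between the pads) lies manip.grasp_offset behind it (manip.grasp_offset is the distance from the TCP to the grasp point, in mm); z points along the fingers, y is the direction in which the jaws open and shut (so a half turn about z gives the same grasp; the last joint's range is limited). The gripper opens to 94 mm and grips with 3 to 60 N. Pads are 16 mm wide; open, the fingers measure 119 mm over their backs; the gripper's body (75 mm by 177 mm) begins 78 mm behind the grasp point.
Start: joints at [-1.191, 0.3, 1.521, -0, 1.321, -0.067], TCP at [237.637, -496.002, 205.446] pointing down, gripper open.
Joint ranges: [-3.03, 3.03], [-0.79, 2.21], [0.23, 2.52], [-1.04, 4.18], [0, 3.07], [-2.55, 2.55]. Speed limits (rad/s): [2.22, 2.22, 2.57, 3.14, 3.14, 3.14].

### API

Orientations are given as [roll, pitch, yaw] about the fixed x, y, z axes, in that order (R = Rz(yaw) Ry(pitch) Rx(roll)).
In Python, from cell import monitor, vision, order, manip gives the robot as it stands.
- The arm moves only by the shell command python3 -m jog 'ROWS' [FORCE]. ROWS is JSON, a list of rows, each a list of 7 numbers: the shift along the tool's x, y, z in cm, then the turn, a rotation vector about the tool's x, y, z in rad, then the opening in per cent of the stroke, from 0 (shut) to 100 (fully open). In form: [[tx, ty, tz, rx, ry, rz, jaw], ...]. A call has 1 to 8 rows; each row shifts and turns the commanded pose from where the row before left it, along the tool's axes as they then stand; what a row does not reach is not made up. A row lasts 1/10 s, in which the tool goes at most 50 mm and 8.59 degrees, less where a joint would pass 70% of its speed; a pose out of reach is approached as far as the arm can. A call is refused whole if a number of a shift passes 5 or a number of a turn 0.15, either way. A call with a gripper value outside its range is refused whole. The fingers move at their own pace and stop on an object; FORCE is the grip in N (left out, the last holds). Time passes only in rows, so rows that do not move let the fingers close. It gives the time, the measured TCP pose, the force and the opening at its end, in the units of the state.
- monitor.read_state(): the state, without advancing time (a new reading comes with each control period).
- vision.camera(name): name is "side" or "top" or "wrist"; returns a dict with "color" (400x640x3 uint8, blue, green, red), "fx", "fy", "cx", "cy" (pixels), "distortion" ([k1, k2, p1, p2, k3] as OpenCV has them; the pictures are not rectified), "cam_to_world" (4x4, takes a point from camera to world coordinates); the wrist camera has in their place "tool_from_camera" (4x4, takes a point from camera to tool coordinates, whose origin is the TCP and whose axes are the flange's). Camera axes: x right, y down, z forward; pixel columns grow to the right and rows downward; lengths in mm; the calibration is good to about 2 mm. A picture is of the moment at which its call begins: read the wrist's pose just before it. There is no depth.
- order.sign_off(): hands the job in, once; it reports no verdict.
The state is a dict: "clock": time; "joints": joint angles; "qd": joint speeds; "effort": joint torques, N m; "eef_pos": TCP position; "eef_rot": TCP orientation; "wrist_force": force on the tool from outside, world axes, zero at the start; "moment": the same for the moment, N m; "finger_gap": finger opening in mm.
Only numpy, scipy, OpenCV 4.12 (cv2) and the standard library are available. Lean on these libraries where they do the work, as an engineer would, in place of code of your own. Each camera call takes 0.05 s, during which the arm holds its last target.

## Working session

There is one attempt and no reset: what is moved stays moved. The work goes in short steps, Python scripts to look and compute and a shell command to move; the robot and the scene stay as the last step left them, time stands still between calls to the robot, and variables do not carry over. Pictures are saved under pics/ and viewed, and the job is handed in when it is done.

```bash
ls; mkdir -p pics
python3 - <<'E'
from cell import monitor, vision, order, manip
import cv2,json
s=monitor.read_state();print(s);print(manip.grasp_offset)
import pickle
for n in("side","top","wrist"):
    c=vision.camera(n);cv2.imwrite(f"pics/{n}0.png",c["color"]);pickle.dump(c,open(f"{n}0.pkl","wb"))
    print(n,c["fx"],c["cx"],c["cy"],c["distortion"],c.get("cam_to_world",c.get("tool_from_camera")))
E
```

```text
pics
{'clock': 0.0, 'joints': array([-1.19057889e+00,  3.00461094e-01,  1.52157478e+00,  2.94093629e-05,
        1.32069958e+00, -6.65947342e-02]), 'qd': array([-0.0007802 , -0.0011464 ,  0.00130517, -0.00084916,  0.00153702,
       -0.00121168]), 'effort': array([ 6.79609893e-04, -5.31806552e+01, -3.52736378e+01,  7.09151826e-02,
        2.43266195e-02, -1.25912952e-04]), 'eef_pos': array([ 237.56139819, -495.76097303,  204.89448435]), 'eef_rot': array([-3.14045428e+00, -1.04471349e-04,  4.46804812e-01]), 'wrist_force': array([ 0.42944614,  0.5252687 , -0.48949596]), 'moment': array([0.0305226 , 0.00326241, 0.02662776]), 'finger_gap': 94.13352074245498}
18.8
side 445.84354156041667 323.24570592038384 202.81928814075184 [-0.08982038  0.          0.          0.          0.        ] [[ 1.30843828e-01  8.74768378e-01 -4.66540649e-01  1.13710797e+03]
 [ 9.91398306e-01 -1.16896932e-01  5.88600585e-02 -9.86845120e+01]
 [-3.04825272e-03 -4.70229085e-01 -8.82539130e-01  1.25850414e+03]
 [ 0.00000000e+00  0.00000000e+00  0.00000000e+00  1.00000000e+00]]
top 462.7293070118741 320.95904416975975 198.82973680743652 [-0.00927992  0.          0.          0.          0.        ] [[-1.88492460e-03 -9.95798754e-01  9.15493745e-02  3.44910083e+02]
 [-9.99993272e-01  1.58890325e-03 -3.30623823e-03 -1.66545026e+01]
 [ 3.14688481e-03 -9.15549906e-02 -9.95795050e-01  1.51715580e+03]
 [ 0.00000000e+00  0.00000000e+00  0.00000000e+00  1.00000000e+00]]
wrist 348.64975140004725 319.34395063034873 202.30198724576218 [-0.03980987  0.          0.          0.          0.        ] [[-5.03487819e-04 -9.70430261e-01 -2.41381142e-01  6.93520941e+01]
 [ 9.99999416e-01 -7.19459370e-04  8.06598302e-04  8.22805595e-01]
 [-9.56411325e-04 -2.41380595e-01  9.70430056e-01 -1.78838372e+02]
 [ 0.00000000e+00  0.00000000e+00  0.00000000e+00  1.00000000e+00]]
```

View pics/top0.png

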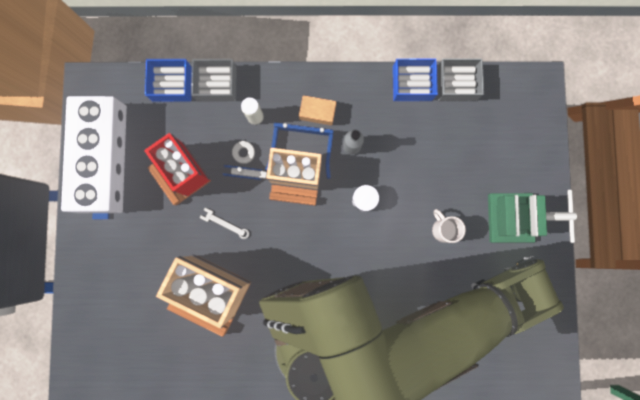

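View pics/side0.png

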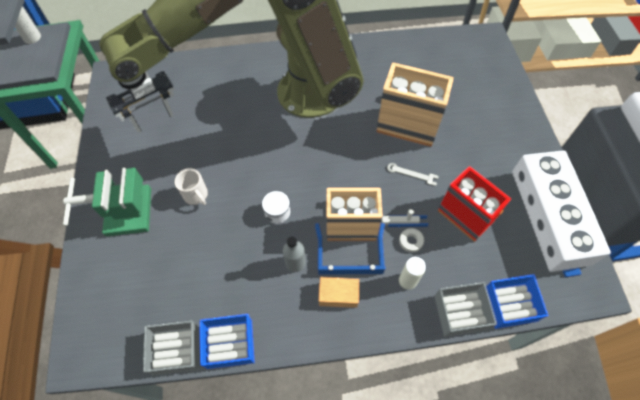

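The top view shows the crate at about (295,175), before the blue bay at (303,145). The bar is at left (250,173), the piston at (366,198), the bottle at (352,142) and the wrench at (225,222). I'll enlarge both views.

Run:
```python
import cv2
a=cv2.imread("pics/top0.png")[105:225,215:375];cv2.imwrite("pics/topz.png",cv2.resize(a,None,fx=5,fy=5,interpolation=cv2.INTER_CUBIC))
a=cv2.imread("pics/side0.png")[175:295,290:450];cv2.imwrite("pics/sidez.png",cv2.resize(a,None,fx=5,fy=5,interpolation=cv2.INTER_CUBIC))
```

```text
(no output)
```

View pics/topz.png

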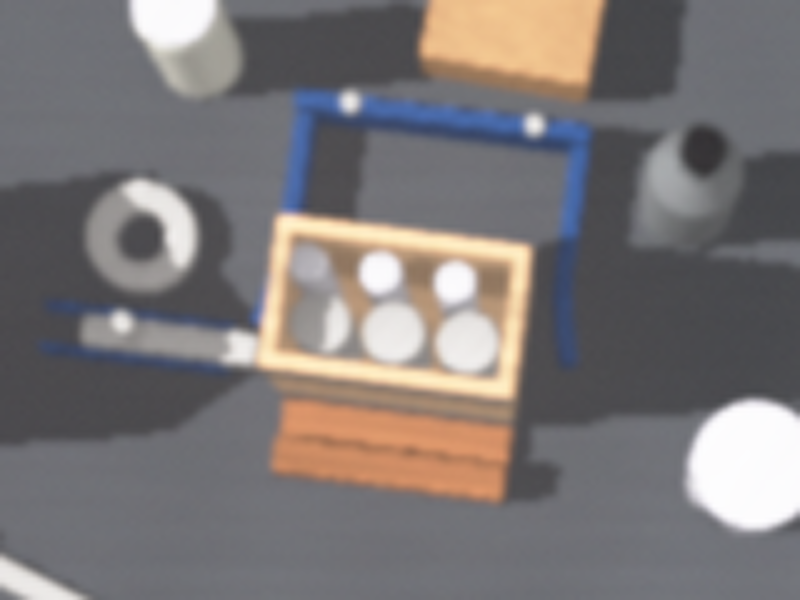

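View pics/sidez.png

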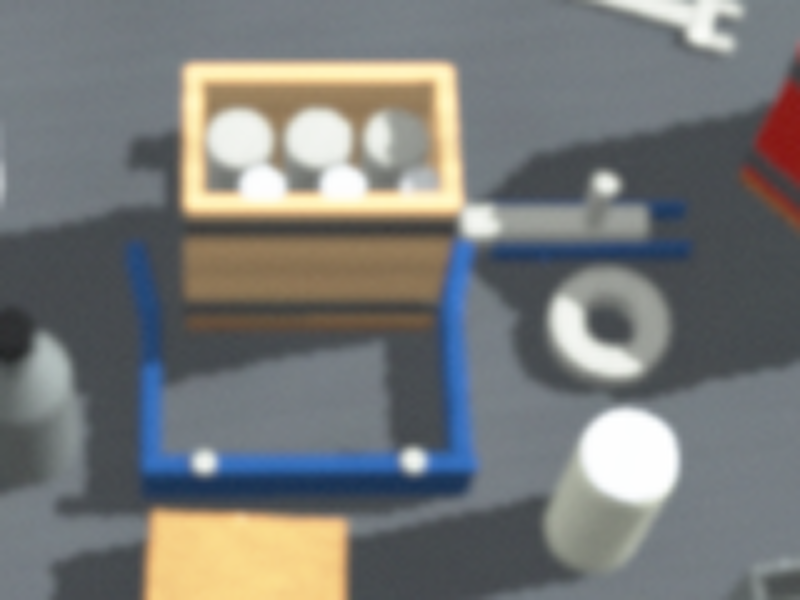

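```bash
cat > h.py <<'E'
import cv2,pickle,numpy as np
from scipy.optimize import least_squares
C={n:pickle.load(open(n+"0.pkl","rb")) for n in("top","side")}
OFF={"top":(215,105),"side":(290,175)}
def proj(n,P):
    c=C[n];M=np.linalg.inv(c["cam_to_world"]);K=np.array([[c["fx"],0,c["cx"]],[0,c["fy"],c["cy"]],[0,0,1.]])
    return cv2.projectPoints(np.atleast_2d(np.array(P,float)),cv2.Rodrigues(M[:3,:3])[0],M[:3,3],K,np.array(c["distortion"],float))[0][:,0]
def pix(n,z): return (np.array(z,float)+.5)/5-.5+np.array(OFF[n])
def tf(p,l):
    c,s=np.cos(p[2]),np.sin(p[2]);return [p[0]+c*l[0]-s*l[1],p[1]+s*l[0]+c*l[1],l[2]]
E
python3 - <<'E'
from h import *
cr=[("top",(275,213),(70,75,167)),("top",(533,243),(70,-75,167)),("top",(518,398),(-20,-75,167)),("top",(258,368),(-20,75,167)),
("top",(272,473),(-70,75,0)),("top",(505,500),(-70,-75,0)),
("side",(183,63),(-20,-75,167)),("side",(457,63),(-20,75,167)),("side",(463,217),(70,75,167)),("side",(183,217),(70,-75,167))]
f=lambda p:np.concatenate([proj(n,tf(p,l))[0]-pix(n,z) for n,z,l in cr])
r=least_squares(f,[500,50,0]);print("crate",r.x);print(r.fun.reshape(-1,2).round(1).tolist())
def bay(p):
    o=[];w,j=p[3],p[4]
    for n,z,l in [("top",(298,92),(82,w,45)),("top",(590,128),(82,-w,45)),("side",(143,473),(82,-w,45)),("side",(473,470),(82,w,45)),
      ("side",(160,455),(70,-85,45)),("side",(453,455),(70,85,45)),("top",(122,321),(-88.5,185-j,74)),("side",(606,183),(-88.5,185-j,74)),("side",(135,242),(-70,-98,30)),("top",(568,365),(-70,-98,30)),]:
        o.append(proj(n,tf(p,l))[0]-pix(n,z))
    return np.concatenate(o)
r=least_squares(bay,[580,50,0,90,5]);print("bay",r.x);print(r.fun.reshape(-1,2).round(1).tolist())
b=r.x;np.save("bay.npy",b)
print("peg",tf(b,(-88.5,185-b[4],49)))
E
```

```text
crate [ 5.43879130e+02  6.22361552e+01 -1.27019610e-01]
[[1.0, -0.0], [-0.4, 0.2], [-1.2, -0.8], [0.2, -1.1], [1.2, -0.2], [-0.2, 0.1], [0.6, 0.8], [-1.1, 0.6], [-0.2, -1.7], [0.9, -1.4]]
bay [ 6.36776061e+02  4.39288265e+01 -1.29732037e-01  9.49932521e+01
  2.43768962e+00]
[[0.7, -0.9], [0.4, -0.7], [-0.3, -0.4], [-0.0, -0.1], [-0.2, -0.8], [0.3, -1.0], [0.0, 0.1], [0.1, -0.3], [0.6, 0.1], [-0.3, -1.2]]
peg [np.float64(572.6375631015242), np.float64(236.40609846728114), 49]
```

```bash
cat > plan.py <<'E'
import numpy as np
from cell import monitor
def plan(x,y,yaw,n,z=None):
    s=monitor.read_state();p=np.array(s["eef_pos"]);ps=s["eef_rot"][2]
    tz=0 if z is None else -(z-p[2])/n/10
    dp=(np.array([x,y])-p[:2])/n/10;d=(yaw-ps+np.pi)%(2*np.pi)-np.pi
    if yaw>2 and ps<1:d=yaw-ps
    for i in range(n):
        c,q=np.cos(ps),np.sin(ps)
        print([round(float(c*dp[0]+q*dp[1]),2),round(float(q*dp[0]-c*dp[1]),2),round(tz,2),round(-d/n,3)],end=" ");ps+=d/n
    print()
E
python3 -c "
from plan import *
plan(444,75,np.pi-.128,18)"
```

```text
[2.4, -2.36, 0, np.float64(-0.143)] [2.72, -2.0, 0, np.float64(-0.143)] [2.97, -1.59, 0, np.float64(-0.143)] [3.17, -1.15, 0, np.float64(-0.143)] [3.3, -0.69, 0, np.float64(-0.143)] [3.37, -0.22, 0, np.float64(-0.143)] [3.36, 0.26, 0, np.float64(-0.143)] [3.29, 0.74, 0, np.float64(-0.143)] [3.15, 1.2, 0, np.float64(-0.143)] [2.95, 1.64, 0, np.float64(-0.143)] [2.69, 2.04, 0, np.float64(-0.143)] [2.37, 2.4, 0, np.float64(-0.143)] [2.0, 2.71, 0, np.float64(-0.143)] [1.6, 2.97, 0, np.float64(-0.143)] [1.16, 3.17, 0, np.float64(-0.143)] [0.7, 3.3, 0, np.float64(-0.143)] [0.22, 3.36, 0, np.float64(-0.143)] [-0.26, 3.36, 0, np.float64(-0.143)]
```

```bash
python3 -m jog '[[2.4,-2.4,0,0,0,-0.143,100],[2.7,-2.0,0,0,0,-0.143,100],[3.0,-1.6,0,0,0,-0.143,100],[3.2,-1.2,0,0,0,-0.143,100],[3.3,-0.7,0,0,0,-0.143,100],[3.4,-0.2,0,0,0,-0.143,100],[3.4,0.3,0,0,0,-0.143,100],[3.3,0.7,0,0,0,-0.143,100]]'
python3 -m jog '[[3.1,1.2,0,0,0,-0.143,100],[2.9,1.6,0,0,0,-0.143,100],[2.7,2.0,0,0,0,-0.143,100],[2.4,2.4,0,0,0,-0.143,100],[2.0,2.7,0,0,0,-0.143,100],[1.6,3.0,0,0,0,-0.143,100],[1.2,3.2,0,0,0,-0.143,100],[0.7,3.3,0,0,0,-0.143,100]]'
```

```text
clock: 0.95
eef_pos: [329.1, -239.1, 205.4]
eef_rot: [-3.142, -0.0, 1.596]
wrist_force: [0.3, 0.4, 0.1]
finger_gap: 93.9
clock: 1.75
eef_pos: [418.9, 15.0, 205.4]
eef_rot: [-3.142, -0.0, 2.741]
wrist_force: [0.8, -0.3, 0.9]
finger_gap: 94.0
```

```bash
python3 -c "
from plan import *
plan(440,75,np.pi-.128,4,z=150)"
```

```text
[0.1, 1.59, np.float64(1.39), np.float64(-0.068)] [-0.01, 1.59, np.float64(1.39), np.float64(-0.068)] [-0.12, 1.59, np.float64(1.39), np.float64(-0.068)] [-0.22, 1.57, np.float64(1.39), np.float64(-0.068)]
```

```bash
python3 -m jog '[[0.1,1.6,1.4,0,0,-0.068,100],[0,1.6,1.4,0,0,-0.068,100],[-0.1,1.6,1.4,0,0,-0.068,100],[-0.2,1.6,1.4,0,0,-0.068,100],[0,0,0,0,0,0,100],[0,0,0,0,0,0,100]]'
cat > snap.py <<'E'
import sys,cv2,pickle
from cell import monitor,vision
n,k=sys.argv[1:3]
s=monitor.read_state();c=vision.camera(n);c["state"]=s
cv2.imwrite(f"pics/{n}{k}.png",c["color"]);pickle.dump(c,open(f"{n}{k}.pkl","wb"))
E
python3 snap.py wrist 1; python3 snap.py top 1
```

```text
clock: 2.35
eef_pos: [439.8, 74.0, 149.6]
eef_rot: [-3.141, -0.001, 3.006]
wrist_force: [0.2, 0.3, 0.4]
finger_gap: 94.2
```

View pics/wrist1.png

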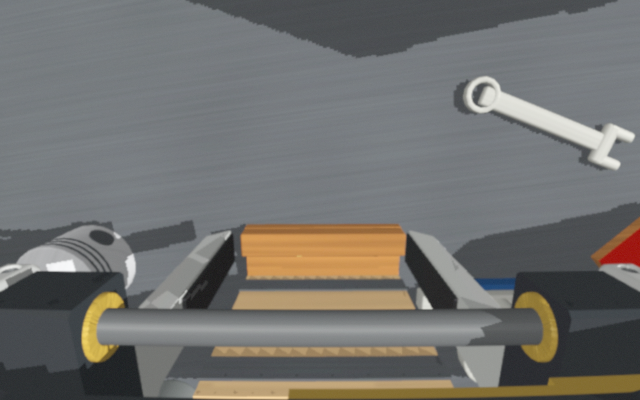

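The wrist view shows the toe board between the fingers at (243–405, 225–278), with the wrench at upper right and the piston at left. Next I'll enlarge the toe board.

Run:
```python
import cv2
a=cv2.imread("pics/wrist1.png")[210:310,225:425];cv2.imwrite("pics/w1z.png",cv2.resize(a,None,fx=4,fy=4,interpolation=cv2.INTER_CUBIC))
```

```text
(no output)
```

View pics/w1z.png

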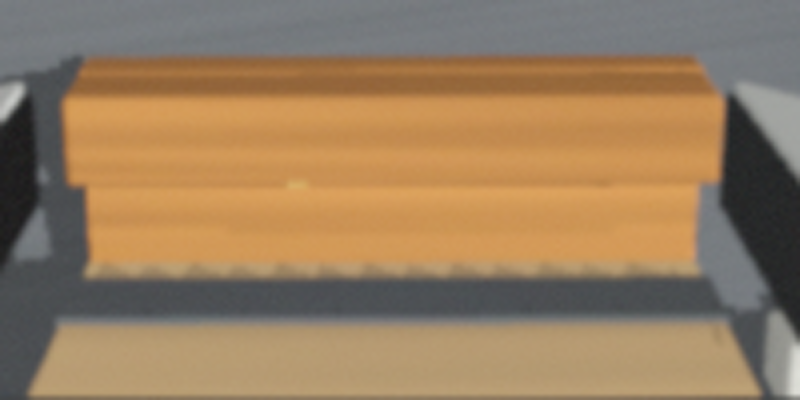

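```bash
cat > wr.py <<'E'
import numpy as np,cv2,pickle
from scipy.spatial.transform import Rotation as R
def wproj(k):
    c=pickle.load(open(f"wrist{k}.pkl","rb"));s=c["state"]
    T=np.eye(4);T[:3,:3]=R.from_euler("xyz",s["eef_rot"]).as_matrix();T[:3,3]=s["eef_pos"]
    M=np.linalg.inv(T@np.array(c["tool_from_camera"]))
    K=np.array([[c["fx"],0,c["cx"]],[0,c["fy"],c["cy"]],[0,0,1.]])
    return lambda P:cv2.projectPoints(np.atleast_2d(np.array(P,float)),cv2.Rodrigues(M[:3,:3])[0],M[:3,3],K,np.array(c["distortion"],float))[0][:,0]
E
python3 - <<'E'
from wr import *
from h import tf
from scipy.optimize import least_squares
w=wproj(1)
pts=[((65,96),(-70,-75,32)),((724,96),(-70,75,32)),((82,57),(-70,-75,0)),((697,57),(-70,75,0)),((70,186),(-48,-75,32)),((722,184),(-48,75,32))]
f=lambda p:np.concatenate([w(tf(p,l))[0]-((np.array(z)+.5)/4-.5+[225,210]) for z,l in pts])
r=least_squares(f,[540,60,-.1]);print(r.x,r.fun.reshape(-1,2).round(1).tolist());print("toe",tf(r.x,(-70,0,16)))
E
```

```text
[ 5.42478689e+02  6.22289081e+01 -1.34268933e-01] [[-1.2, 0.3], [0.9, -0.0], [1.7, -0.7], [-0.2, -0.9], [-1.0, 0.6], [-0.1, 0.8]]
toe [np.float64(473.1087263402327), np.float64(71.59951828707362), 16]
```

```bash
python3 -m jog '[[0,0,3.4,0,0,0,100],[0,0,3.4,0,0,0,100],[0,0,3.4,0,0,0,100],[0,0,2.4,0,0,0,100],[0,0,1.0,0,0,-0.004,100],[0,0,0,0,0,0,100]]'
python3 snap.py wrist 2
```

```text
clock: 3.05
eef_pos: [439.7, 73.7, 13.2]
eef_rot: [-3.141, -0.001, 3.01]
wrist_force: [-0.9, -0.3, 0.9]
finger_gap: 94.2
```

View pics/wrist2.png

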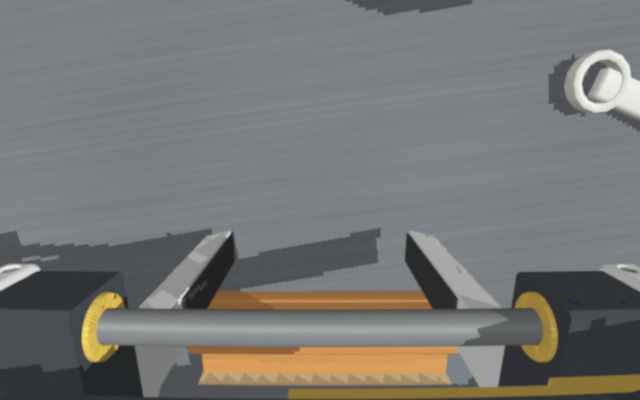

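```bash
python3 -m jog '[[-1.0,0,0,0,0,0,100],[-1.0,0,0,0,0,0,100],[-0.4,0,0,0,0,0,100],[-0.4,0,0,0,0,0,100],[-0.4,0,0,0,0,0,100],[-0.4,0,0,0,0,0,100],[-0.4,0,0,0,0,0,100],[-0.4,0,0,0,0,0,100]]'; python3 -m jog '[[-0.5,0,0,0,0,0,100],[-0.5,0,0,0,0,0,100],[-0.5,0,0,0,0,0,100],[-0.5,0,0,0,0,0,100]]';python3 snap.py top 2;python3 snap.py side 2
cat > crop.py <<'E'
import sys,cv2
n,k=sys.argv[1:3];x0,y0=(215,105) if n=="top" else (290,175)
a=cv2.imread(f"pics/{n}{k}.png")[y0:y0+120,x0:x0+160];cv2.imwrite(f"pics/{n}{k}z.png",cv2.resize(a,None,fx=5,fy=5,interpolation=cv2.INTER_CUBIC))
E
python3 crop.py top 2;python3 crop.py side 2
```

```text
clock: 3.9
eef_pos: [482.6, 68.5, 13.7]
eef_rot: [-3.141, -0.004, 3.011]
wrist_force: [-13.4, 2.2, 10.2]
finger_gap: 94.0
clock: 4.3
eef_pos: [502.5, 65.9, 13.7]
eef_rot: [-3.141, -0.004, 3.011]
wrist_force: [-12.6, 2.1, 8.9]
finger_gap: 94.1
```

View pics/side2z.png

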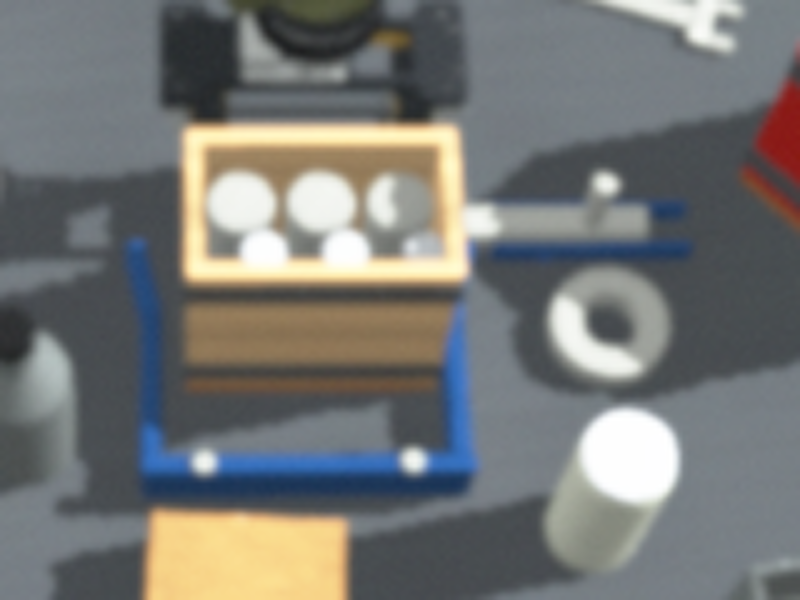

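Side view: the crate is upright and entering the bay cleanly. The skid edge spans x 183–440 between the rails at 157–450. I'll keep pushing.

```bash
python3 -m jog '[[-0.5,0,0,0,0,0,100],[-0.5,0,0,0,0,0,100],[-0.5,0,0,0,0,0,100],[-0.5,0,0,0,0,0,100],[-0.5,0,0,0,0,0,100],[-0.5,0,0,0,0,0,100],[-0.5,0,0,0,0,0,100],[-0.5,0,0,0,0,0,100]]'; python3 -m jog '[[-0.3,0,0,0,0,0,100],[-0.3,0,0,0,0,0,100],[-0.2,0,0,0,0,0,100],[-0.2,0,0,0,0,0,100]]'
```

```text
clock: 5.2
eef_pos: [542.3, 60.7, 13.7]
eef_rot: [-3.141, -0.003, 3.011]
wrist_force: [-12.1, 1.8, 7.9]
finger_gap: 93.9
clock: 5.6
eef_pos: [552.1, 59.4, 13.7]
eef_rot: [-3.141, -0.003, 3.011]
wrist_force: [-11.3, 1.2, 7.4]
finger_gap: 94.1
```

```bash
python3 -m jog '[[-0.1,0,0,0,0,0,100],[-0.1,0,0,0,0,0,100],[-0.1,0,0,0,0,0,100],[-0.1,0,0,0,0,0,100]]';python3 -m jog '[[-0.1,0,0,0,0,0,100],[-0.1,0,0,0,0,0,100]]';python3 -m jog '[[-0.1,0,0,0,0,0,100]]'
```

```text
clock: 6.0
eef_pos: [556.1, 58.9, 13.7]
eef_rot: [-3.141, -0.003, 3.011]
wrist_force: [-12.5, 1.4, 7.1]
finger_gap: 93.8
clock: 6.2
eef_pos: [558.0, 58.6, 13.7]
eef_rot: [-3.141, -0.003, 3.011]
wrist_force: [-12.2, 1.7, 6.9]
finger_gap: 94.1
clock: 6.3
eef_pos: [558.7, 58.5, 13.6]
eef_rot: [-3.141, -0.004, 3.011]
wrist_force: [-21.2, 1.7, 14.4]
finger_gap: 94.0
```

```bash
python3 -m jog '[[-0.05,0,0,0,0,0,100],[0,0,0,0,0,0,100]]';python3 -m jog '[[-0.05,0,0,0,0,0,100],[0,0,0,0,0,0,100]]'
```

```text
clock: 6.5
eef_pos: [558.7, 58.5, 13.7]
eef_rot: [-3.141, -0.006, 3.011]
wrist_force: [-18.5, 1.7, 12.5]
finger_gap: 94.1
clock: 6.7
eef_pos: [558.7, 58.5, 13.7]
eef_rot: [-3.141, -0.007, 3.011]
wrist_force: [-23.0, 1.7, 16.2]
finger_gap: 94.2
```

```bash
python3 -m jog '[[-0.1,0,0,0,0,0,100],[0,0,0,0,0,0,100]]';python3 -c "
from cell import monitor;print(monitor.read_state()['moment'],monitor.read_state()['eef_rot'])";python3 snap.py side 3;python3 snap.py top 3;python3 crop.py top 3;python3 crop.py side 3
```

```text
clock: 6.9
eef_pos: [558.7, 58.5, 13.6]
eef_rot: [-3.141, -0.009, 3.011]
wrist_force: [-30.4, 2.4, 21.5]
finger_gap: 94.1
[0.6708956  5.31624841 0.02957808] [-3.14080821 -0.0091896   3.01098764]
```

View pics/side3z.png

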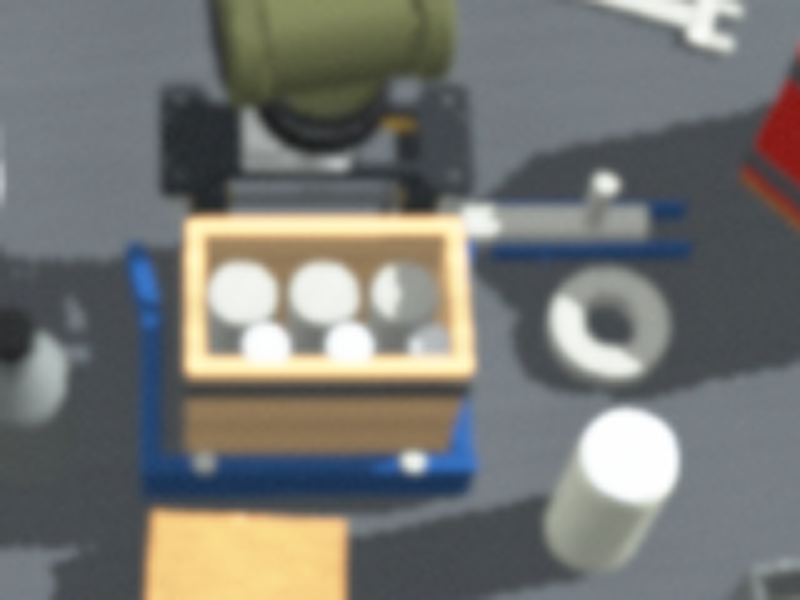

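View pics/top3z.png

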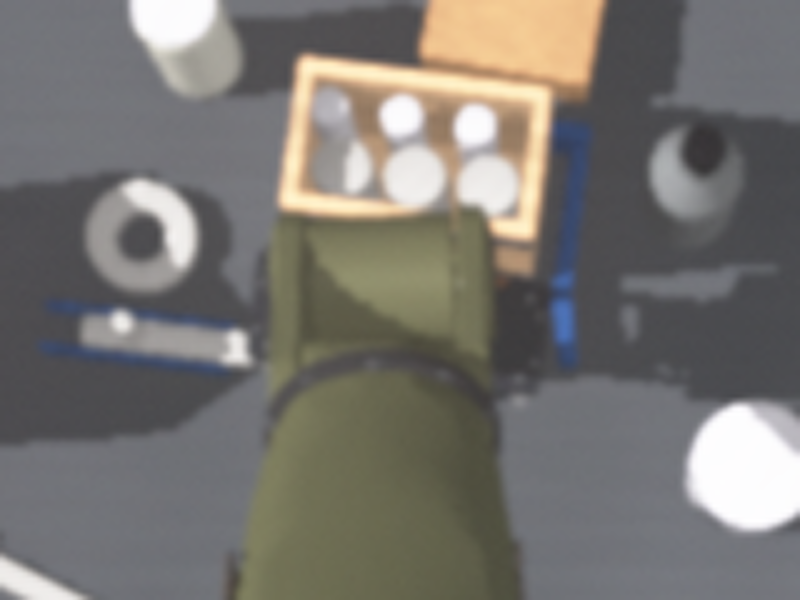

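Both views show the crate upright and flush with the back stop. The force rises with almost no yaw moment and no further travel, so it is home and square. I'll back off, rise and go to the peg.

```bash
python3 -m jog '[[0.3,0,0,0,0,0,100],[0.8,0,0,0,0,0,100],[1.2,0,0,0,0,0,100],[1.3,0,0,0,0,0,100],[0,0,-3.4,0,0,0,100],[0,0,-3.4,0,0,0,100],[0,0,-3.4,0,0,0,100],[0,0,0,0,0,0,100]]'; python3 snap.py wrist 4; python3 -c "
from plan import *
plan(568.7,206.6,3.012,5)"
```

```text
clock: 7.8
eef_pos: [528.4, 62.9, 120.2]
eef_rot: [3.14, 0.008, 3.011]
wrist_force: [-0.0, 0.6, -1.1]
finger_gap: 93.8
[-0.44, 2.96, 0, np.float64(-0.0)] [-0.45, 2.96, 0, np.float64(-0.0)] [-0.45, 2.96, 0, np.float64(-0.0)] [-0.45, 2.96, 0, np.float64(-0.0)] [-0.45, 2.96, 0, np.float64(-0.0)]
```

View pics/wrist4.png

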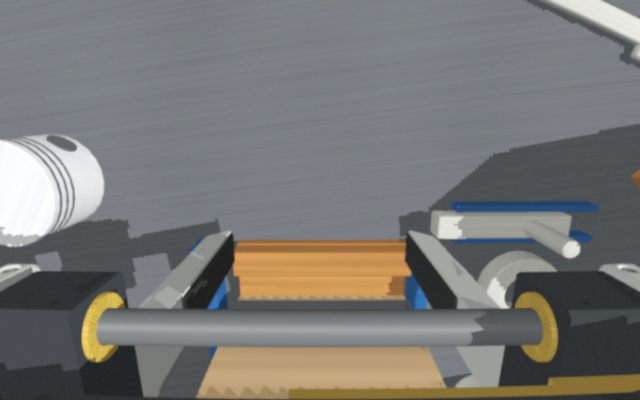

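The wrist view shows the peg with its base at about (530,228) and top at (570,247), and the toe board level across rows 240–297. Next I check the peg estimate against this.

```bash
python3 - <<'E'
from wr import *
from h import tf
from scipy.optimize import least_squares
w=wproj(4)
print(w([572.6,236.4,74]),w([572.6,236.4,24]))
r=least_squares(lambda p:w([p[0],p[1],74])[0]-[570,247],[572,236]);print(r.x)
E
python3 - <<'E'
import cv2
a=cv2.imread("pics/wrist4.png")[190:310,200:620];cv2.imwrite("pics/w4z.png",cv2.resize(a,(800,229*1),interpolation=cv2.INTER_CUBIC))
E
```

```text
[[572.71842857 249.33015926]] [[531.80378715 226.88637815]]
[570.52832909 234.30236221]
```

View pics/w4z.png

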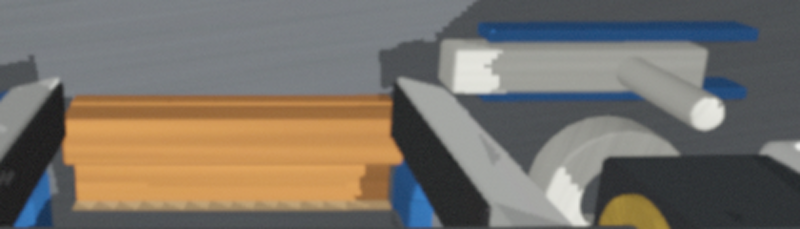

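```bash
python3 -m jog '[[-0.4,3.0,0,0,0,0,100],[-0.4,3.0,0,0,0,0,100],[-0.5,3.0,0,0,0,0,100],[-0.4,3.0,0,0,0,0,100],[-0.5,2.8,0,0,0,0,100],[0,0,0,0,0,0,100]]'; python3 snap.py wrist 5;python3 snap.py side 5;python3 crop.py side 5
```

```text
clock: 8.45
eef_pos: [567.2, 209.1, 113.7]
eef_rot: [-3.141, -0.001, 3.013]
wrist_force: [-0.4, -0.3, 0.1]
finger_gap: 94.0
```

View pics/wrist5.png

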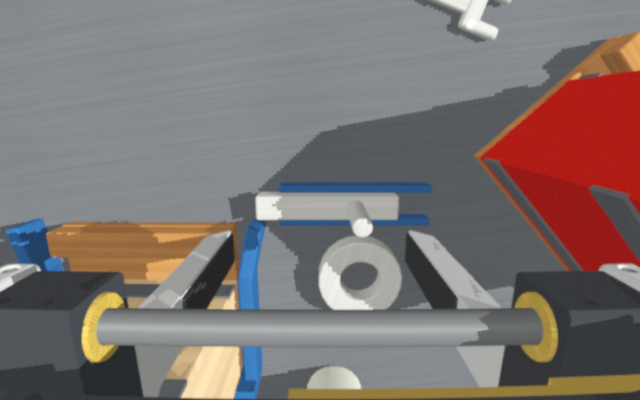

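View pics/side5z.png

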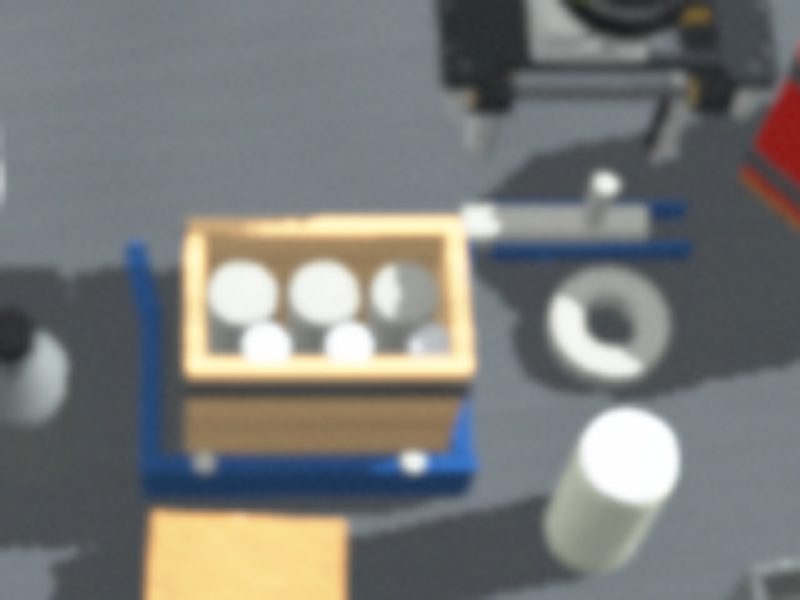

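Run:
```python
from wr import *
from scipy.optimize import least_squares
w=wproj(5);b=np.load("bay.npy")
for z,px in [(0,(478,157)),(0,(567,270)),(74,(363,229))]:
    r=least_squares(lambda p:w([p[0],p[1],z])[0]-px,[572,236]).x
    d=r-b[:2];c,s=np.cos(b[2]),np.sin(b[2]);print(r,"bay",c*d[0]+s*d[1],-s*d[0]+c*d[1])
print(w([567.2,209.1,113.7]))
```

```text
[548.21729901 345.52878774] bay -126.83208239538698 287.60878614507567
[664.04104453 427.63183411] bay -22.603193411727332 384.0058242248148
[573.58488125 236.14908618] bay -87.52739327607922 182.43001093411885
[[321.35485773 246.93137231]]
```

The peg sits between the open fingers, 12 mm short of the outer pad. The red crate's nearest corner is at bay y 288, which is clear. Descend.

```bash
python3 -m jog '[[0,0,2.5,0,0,0,100],[0,0,2.5,0,0,0,100],[0,0,2.0,0,0,0,100],[-0.1,0,0,0,0,0,100],[0,-0.6,0,0,0,0,100],[0,-0.5,0,0,0,0,100],[0,-0.4,0,0,0,0,100],[0,-0.4,0,0,0,0,100]]'; python3 -m jog '[[0,-0.5,0,0,0,0,100],[0,-0.5,0,0,0,0,100],[0,-0.5,0,0,0,0,100],[0,-0.5,0,0,0,0,100]]'; python3 snap.py side 6; python3 crop.py side 6
```

```text
clock: 9.35
eef_pos: [566.4, 187.5, 46.5]
eef_rot: [3.141, 0.002, 3.01]
wrist_force: [0.4, 3.7, 1.2]
finger_gap: 94.5
clock: 9.75
eef_pos: [563.2, 167.5, 45.5]
eef_rot: [3.142, 0.0, 3.011]
wrist_force: [0.9, 2.4, 2.3]
finger_gap: 94.2
```

View pics/side6z.png

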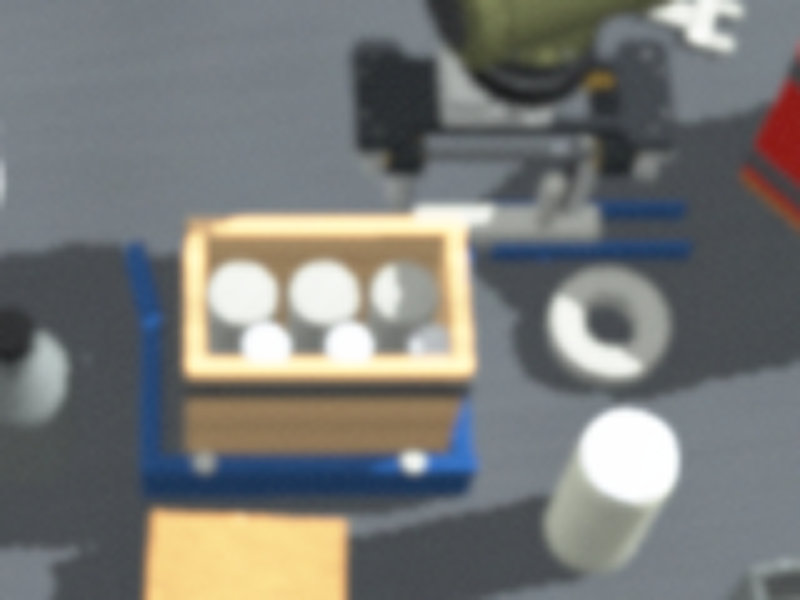

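The side view shows the finger on the peg and the bar moving across freely. Continue to the end stop.

```bash
python3 -m jog '[[0,-0.5,0,0,0,0,100],[0,-0.5,0,0,0,0,100],[0,-0.5,0,0,0,0,100],[0,-0.5,0,0,0,0,100],[0,-0.5,0,0,0,0,100],[0,-0.5,0,0,0,0,100]]'; python3 -m jog '[[0,-0.2,0,0,0,0,100],[0,-0.2,0,0,0,0,100],[0,-0.1,0,0,0,0,100],[0,-0.1,0,0,0,0,100]]'; python3 -m jog '[[0,-0.1,0,0,0,0,100],[0,-0.1,0,0,0,0,100]]'
```

```text
clock: 10.4
eef_pos: [559.3, 137.7, 45.4]
eef_rot: [3.142, 0.0, 3.011]
wrist_force: [2.6, 2.9, 1.6]
finger_gap: 94.2
clock: 10.8
eef_pos: [558.5, 132.2, 45.4]
eef_rot: [-3.142, -0.0, 3.011]
wrist_force: [2.8, 2.7, -0.3]
finger_gap: 94.0
clock: 11.0
eef_pos: [558.4, 130.9, 45.4]
eef_rot: [3.14, 0.0, 3.011]
wrist_force: [5.0, 13.9, -3.3]
finger_gap: 93.9
```

```bash
python3 -m jog '[[0,-0.1,0,0,0,0,100],[0,0,0,0,0,0,100]]'; python3 snap.py side 7; python3 crop.py side 7
```

```text
clock: 11.2
eef_pos: [558.4, 130.8, 45.4]
eef_rot: [3.139, 0.001, 3.011]
wrist_force: [5.4, 15.4, -4.0]
finger_gap: 94.1
```

View pics/side7z.png

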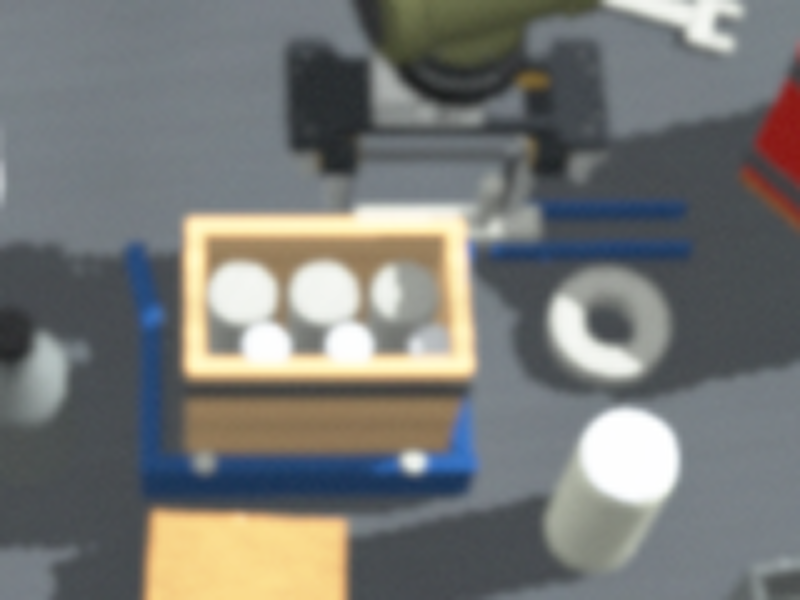

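The bar has come up against its stop, with force rising and no travel. I'll release the peg, lift straight up and retreat.

```bash
python3 -m jog '[[0,0.5,0,0,0,0,100],[0,0.7,0,0,0,0,100],[0,0,-1,0,0,0,100],[0,0,-3,0,0,0,100],[0,0,-4,0,0,0,100],[0,0,-4,0,0,0,100],[4,0,-4,0,0,0,100],[4,0,-3,0,0,0,100]]'; python3 -m jog '[[4,-2,0,0,0,0,100],[4,-3,0,0,0,0,100],[3,-3,0,0,0,0,100],[0,0,0,0,0,0,100]]'; for n in wrist top side; do python3 snap.py $n 8; done; python3 crop.py top 8;python3 crop.py side 8
```

```text
clock: 12.05
eef_pos: [484.3, 150.5, 232.9]
eef_rot: [3.142, 0.001, 3.01]
wrist_force: [-0.2, 0.7, 0.4]
finger_gap: 93.6
clock: 12.45
eef_pos: [362.8, 84.3, 231.9]
eef_rot: [-3.142, 0.002, 3.01]
wrist_force: [-0.7, 0.2, -0.7]
finger_gap: 94.2
```

View pics/wrist8.png

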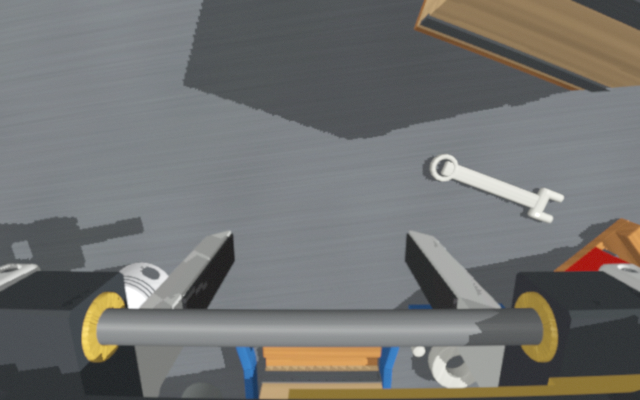

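View pics/top8z.png

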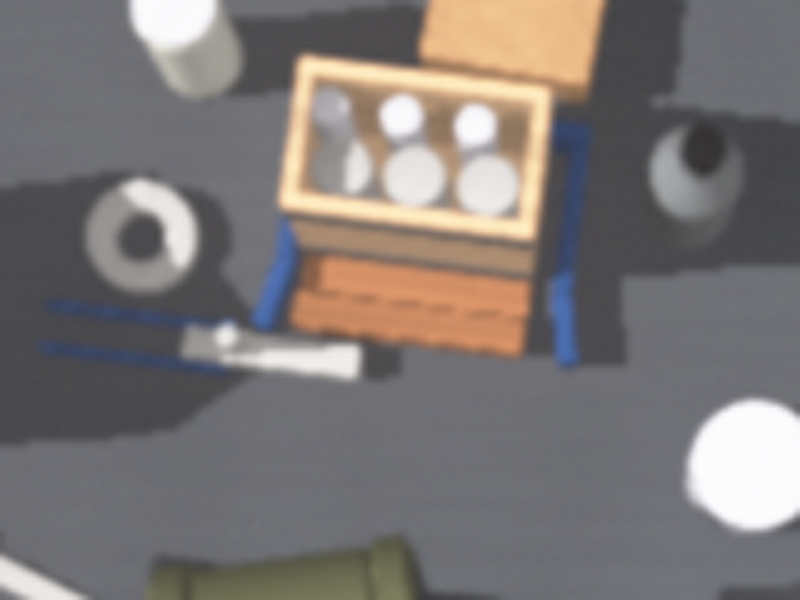

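View pics/side8z.png

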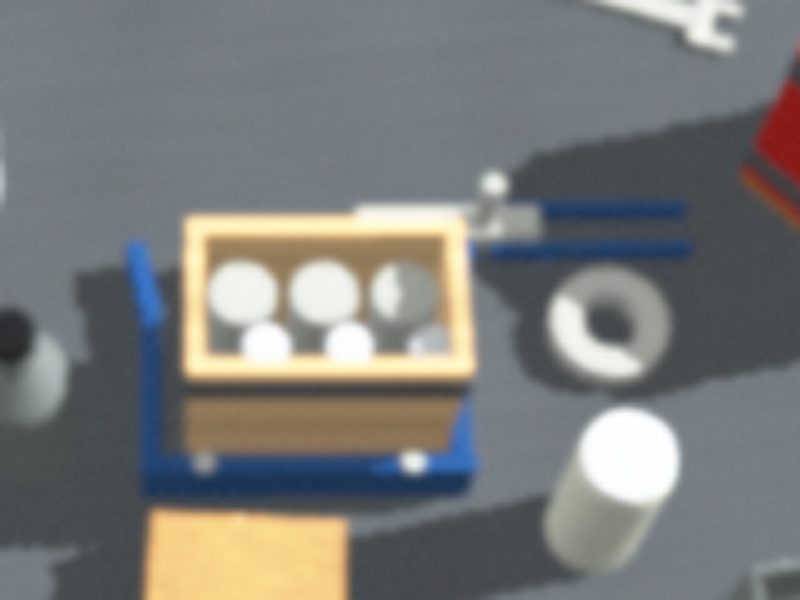

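Run:
```python
from h import *
b=np.load("bay.npy")
r=least_squares(lambda j:np.concatenate([proj("top",tf(b,(-88.5,185-j[0],74)))[0]-pix("top",(226,334)),proj("side",tf(b,(-88.5,185-j[0],74)))[0]-pix("side",(493,185))]),[60]);print("bar",r.x,r.fun.round(1))
cr=[("top",(300,58),(70,75,167)),("top",(553,87),(70,-75,167)),("top",(535,238),(-20,-75,167)),("top",(279,207),(-20,75,167)),
("top",(290,330),(-70,75,0)),("top",(523,356),(-70,-75,0)),
("side",(183,217),(-20,-75,167)),("side",(470,217),(-20,75,167)),("side",(474,380),(70,75,167)),("side",(183,380),(70,-75,167))]
f=lambda p:np.concatenate([proj(n,tf(p,l))[0]-pix(n,z) for n,z,l in cr])
r=least_squares(f,b[:3]);d=r.x[:2]-b[:2];c,s=np.cos(b[2]),np.sin(b[2]);print("crate in bay",c*d[0]+s*d[1],-s*d[0]+c*d[1],r.x[2]-b[2])
```

```text
bar [69.48450752] [ 0.3  0.2  0.3 -0.7]
crate in bay 1.4985602841452326 6.472597456675759 -0.0027292256764086253
```

Bar joint measures about 69.5 mm. The crate is home (within 1.5 mm), square to 0.003 rad and clear of the rails. Signing off.

```bash
python3 -c "
from cell import order;print(order.sign_off())"
```

```text
the job is handed in; nothing more can be done
None
```

I slid the crate home with both open fingertips low on the toe board, until it stood square against the back stop. I then pushed the retaining bar by its peg to its end stop, backed off and handed the job in at about 12.6 s of the 61 s.

- **Crate:** it measured within about 1.5 mm of home and 0.003 rad of square. It sits about 6 mm left of the bay's centre line, inside the 10 mm of play, and stayed upright. While pressed against the stop, the wrist force rose to about 37 N with almost no yaw moment and no further travel.
- **Bar:** it measured about 69.5 mm of its 70 mm travel. At the stop the force rose to about 16 N with no further movement.
- **Other objects:** those visible in the last enlarged pictures looked unmoved by eye; I did not measure them. The mug was not in those enlargements.

All these checks come from the images, good to a couple of millimetres. None of them failed or disagreed.

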